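# Index the sample carousel and hold up the next carrier

## Task

Turn the sample carousel by one stop (its centre knob turns it), whichever way brings the red carrier round to the opening in the clear cover, until it clicks into place. Then lift the red carrier out through the opening, level all the way so that the loose chip stays in its pocket, and finish holding it still and level in the gripper above the opening, at least 6 cm above the cover, for a visual check: the job ends with the carrier held in the air, not put down. Do not lean on the cover, leave the other carriers in their seats and everything else where it is.

Things in the scene. Friction and masses are not known exactly. Their poses are not given: they have to be found in the camera images.
- red_carrier_center (a point): Centre (half-way up) of the red round sample carrier, an upright cylinder 40 mm in diameter, 28 mm high, 70 to 135 g; z is its upright axis. A square pocket on top has a rim 2 mm high. It stands loose in a carousel seat under the cover, at the start one stop to either side of the opening. Grip its side wall from above, along a line radial or tangential to the carousel.
- chip_center (a point): Centre of the copper-coloured test chip, 20 x 20 x 3 mm, 11 g, lying loose in the 23 mm square pocket on top of the red carrier (15.5 mm above the carrier's centre).
- carousel (a joint): Angle of the carousel disc (rad), 0 at the start, growing counter-clockwise seen from above. It clicks into a stop every 60 degrees (0, +-1.047, +-2.094). Turning out of a stop takes up to 0.12 N m; past half-way it is pulled on into the next stop, and let go near a stop it settles there in about 1 s. It turns at least 180 degrees either way.
- knob (a point): Centre of the black bar grip of the carousel's centre knob, on the carousel's vertical axis, 106 mm above the table. The bar is 50 mm long (along this point's x), 12 mm wide (along y) and 26 mm high, on a shaft 18 mm in diameter, and turns together with the disc.
- base: The fixed aluminium base plate, 310 x 310 x 12 mm, origin on the table under the carousel's axis, -x towards the opening. The dark disc above it is 260 mm in diameter, its top 48 mm above the table. Its six seats lie at 100 mm radius, each a pale spot with four pins, 5 mm in diameter and 6 mm high, 24.5 mm from the seat's centre on the diagonals between radial and tangential.
- opening (a point): The fixed point in the middle of the opening in the cover, where the centre of a carrier is when its seat has been indexed to the opening (62 mm above the table, 100 mm from the knob's axis). The carousel's axis lies in this point's +x direction. The seat here is empty at the start; a yellow mark on the aluminium base plate points to it.
- cover: The fixed clear acrylic cover, 310 x 310 mm and 3 mm thick, its underside (and this origin, on the carousel's axis) 86 mm above the table, on four posts at its corners. A slot 132 mm wide is cut out of it, from the front edge by the opening (its -x edge) to 60 mm beyond the axis, leaving the seat at the opening and the knob free; the other five seats are under it.
- grey_carrier_a_center (a point): Centre of a bare-aluminium carrier of the same 40 x 28 mm size with a grey or dark chip fixed in it, seated on the carousel under the cover; to be left seated (it rides round with the disc).
- grey_carrier_b_center (a point): Centre of a bare-aluminium carrier of the same 40 x 28 mm size with a grey or dark chip fixed in it, seated on the carousel under the cover; to be left seated (it rides round with the disc).
- grey_carrier_c_center (a point): Centre of a bare-aluminium carrier of the same 40 x 28 mm size with a grey or dark chip fixed in it, seated on the carousel under the cover; to be left seated (it rides round with the disc).
- grey_carrier_d_center (a point): Centre of a bare-aluminium carrier of the same 40 x 28 mm size with a grey or dark chip fixed in it, seated on the carousel under the cover; to be left seated (it rides round with the disc).
- blue_tray_center (a point): Centre of an empty blue plastic tray, 130 x 90 x 35 mm, on the table to the right; to be left alone.
- jar_center (a point): Centre of an amber glass jar with a white cap, 48 mm in diameter and 60 mm high, on the table to the right; to be left alone.
- gel_box_center (a point): Centre of a flat chip box, black with a clear lid, 70 x 70 x 24 mm, on the table to the left; to be left alone.
- screwdriver_grip (a point): Middle of the handle of a screwdriver lying on the table to the left; to be left alone.

How it is judged (in metres and radians):
On the way:
1. the carousel is indexed: the red carrier, still seated, has come to rest in the stop at the opening (horizontal distance between red_carrier_center and opening below 0.008 m and height (world z) of red_carrier_center below 0.066 m and (value of joint carousel between 0.98 and 1.11 rad or value of joint carousel between -1.11 and -0.98 rad) and velocity of joint carousel between -0.08 and 0.08 rad/s), for 0.3 s.
At the end, for the whole second after the job is handed in: Red carrier held by the fingers alone, its centre over 157 mm above the table and within 60 mm of the opening (horizontally), tilt under 0.12 rad, slower than 20 mm/s and 0.15 rad/s; chip in its pocket; carousel in the stop one place from its start (within 0.065 rad) (height (world z) of red_carrier_center above 0.157 m and horizontal distance between red_carrier_center and opening below 0.06 m and angle between red_carrier_center's own z axis and vertical below 0.12 rad and linear speed of red_carrier below 0.02 m/s and angular speed of red_carrier below 0.15 rad/s and contact force between red_carrier and the fingers above 1 N and contact force between red_carrier and cover below 0.05 N and contact force between red_carrier and carousel below 0.05 N and (value of joint carousel between 0.98 and 1.11 rad or value of joint carousel between -1.11 and -0.98 rad) and horizontal distance between chip_center and red_carrier_center below 0.008 m and z of chip_center in the frame of red_carrier_center between 0.01 and 0.021 m); the arm keeps its last pose, push and grip.
It fails at once if the red carrier is tipped by more than 0.35 rad (angle between red_carrier_center's own z axis and vertical above 0.35 rad).
It fails at once if the chip leaves its pocket (horizontal distance between chip_center and red_carrier_center above 0.01 m or z of chip_center in the frame of red_carrier_center above 0.025 m).
It fails at once if another carrier is lifted out of its seat (height (world z) of any of grey_carrier_a_center, grey_carrier_b_center, grey_carrier_c_center, grey_carrier_d_center above 0.068 m or angle between any of grey_carrier_a_center, grey_carrier_b_center, grey_carrier_c_center, grey_carrier_d_center's own z axis and vertical above 0.3 rad).
It fails at once if the cover is leaned on (more than 20 N) (contact force between cover and anything else above 20 N).
It fails at once if a thing beside the carousel is shifted by more than 15 mm (distance of any of blue_tray_center, gel_box_center, screwdriver_grip, jar_center from where it was at the start of the episode above 0.015 m).
It also fails if it takes over 48 s, if anything falls off the work surface, if the arm or the gripper's body presses on something with over 40 N, if the wrist force passes 120 N, or if a joint passes its speed limit or range.

## Robot

A 6-joint arm with a two-finger parallel gripper is mounted at the origin on the work surface. World frame = base frame: x ahead of the robot, y to its left, z up, the work surface at z = 0. Lengths are in m, angles in degrees, forces in N, time in s.
With the tool pointing down it reaches from about 0.35 to 0.875 m from the base axis. Payload 4.2 kg.
Tool frame: the origin (TCP) lies at the very end of the fingers, on their centre line; the grasp point (between the pads) lies 19 mm behind it; z points along the fingers, y is the line along which they close (so a half turn about z gives the same grasp; the last joint's range is limited). The gripper opens to 87 mm and grips with 3 to 60 N. Pads are 19 mm wide; open, the fingers measure 117 mm over their backs; the gripper's body (75 mm by 190 mm) begins 51 mm behind the grasp point.
Start: joints at [84.947, 22.042, 0.453, 0, -68.411, -14.817], TCP at [0.212, 0.588, 0.223] pointing down, gripper open.
Joint ranges: [-179.83, 179.83], [-69.29, 118.12], [-61.27, 80.66], [-181.25, 117.63], [-171.15, -9.14], [-177.46, 177.46]. Speed limits (degrees/s): [159.86, 159.86, 180, 180, 180, 180].

## Interface

Orientations are given as a 3x3 rotation matrix whose columns are the frame's x, y, z axes.
In Python, from station import * gives the robot as it stands.
- The arm moves only by the shell command python3 -m pendant 'ROWS'. ROWS is JSON, a list of rows, each an object of numbers: "x", "y", "z": the shift along the world's x, y, z normalised to -1 to 1, where 1 is 250 mm; "rx", "ry", "rz": the turn, a rotation vector about the world's x, y, z normalised to -1 to 1, where 1 is 180 degrees; "claw": the opening, from 0 (shut) to 1 (fully open). A call has exactly 8 rows; each row is the pose to reach, as a shift and turn from the pose commanded when the call began, turning the shorter way round; what a row does not reach only later rows make up. A row lasts 1/8 s, in which the tool goes at most 62.5 mm and 10.7 degrees, less where a joint would pass 70% of its speed; a pose out of reach is approached as far as the arm can. A call with a number of a shift or a turn outside -1 to 1 is refused whole. A call with a gripper value outside its range is refused whole. The fingers move at their own pace and stop on an object; the grip force is fixed at half the most. Time passes only in rows, so rows that repeat a pose let the fingers close, or fill a call up. It gives the time, the measured TCP pose, the force, the opening and the grip force at its end, in the units of the state.
- sense(): the state, without advancing time (a new reading comes with each control period).
- capture(name): name is "scene" or "top"; returns a dict with "color" (384x512x3 uint8, red, green, blue), "mtx" (3x3 intrinsics, pixels), "k1" (the pictures are not rectified: a ray, as slopes to the right and down, at radius r is drawn at 1 + k1 r^2 times it, then the intrinsics apply), "world_to_cam" (4x4, takes a point from world to camera coordinates). Camera axes: x right, y up, looking along -z (the intrinsics and any distortion apply to the point x, -y, -z); pixel columns grow to the right and rows downward; lengths in m; the calibration is good to about 2 mm. A picture is of the moment at which its call begins. There is no depth.
- finish_job(): hands the job in; it is judged then, once.
Trained networks look in a picture, given as the dict that the camera call returned (one of the last four; its "shot" number tells which), for a name from the list of things; names that differ only in an ending like _2 or _b are one class to them, and where a whole thing is asked for, a point or a joint stands for the part that bears it (a point fixed in the world has none). Each returns a list of dicts, best first, with "conf" (0 to 1); they miss things now and then, are a little off and sometimes report something else, mostly with a low value. They report only what shows in the picture. A call takes as long as a camera call.
- search_frame(picture, label): "centre" ([column, row] in pixels, amid what is visible of it).
- regions_of(picture, label): "region" (384x512 bool, what is visible of it) and "centre" ([column, row] in pixels, amid what is visible of it).
The state is a dict: "time_s": time; "joints": joint angles; "joint_velocities": joint speeds; "effort": joint torques, N m; "tcp_pos": TCP position; "ee_rot": TCP orientation; "wrist_force": force on the tool from outside, world axes, zero at the start; "moment": the same for the moment, N m; "gripper_width": opening from 0.0 (shut) to 1.0 (fully open); "gripper_force": force on a finger pad.
Only numpy, scipy, OpenCV 4.12 (cv2) and the standard library are available. Lean on these libraries where they do the work, as an engineer would, in place of code of your own. Each camera call takes 0.05 s, during which the arm holds its last target. There are 200 camera calls.

## Working session

There is one attempt and no reset: what is moved stays moved. The work goes in short steps, Python scripts to look and compute and a shell command to move; the robot and the scene stay as the last step left them, time stands still between calls to the robot, and variables do not carry over. Pictures are saved under pics/ and viewed, at most 10 in all, crops included, and the job is handed in when it is done.

```bash
mkdir -p pics; ls; cat > h.py <<'E'
from station import *
import numpy as np, cv2
def ray(p,uv):
    K=p["mtx"];K=np.array(K);uv=np.array(uv,float)
    d=np.array([(uv[0]-K[0,2])/K[0,0],(uv[1]-K[1,2])/K[1,1]]);s=d.copy()
    for _ in range(30): s=d/(1+p["k1"]*(s@s))
    T=np.array(p["world_to_cam"]);R=T[:3,:3];o=-R.T@T[:3,3]
    v=R.T@np.array([s[0],-s[1],-1]);return o,v/np.linalg.norm(v)
def atz(p,uv,z):
    o,v=ray(p,uv);return o+v*(z-o[2])/v[2]
def tri(rs):
    A=sum(np.eye(3)-np.outer(v,v) for o,v in rs);b=sum((np.eye(3)-np.outer(v,v))@o for o,v in rs)
    return np.linalg.solve(A,b)
def proj(p,X):
    T=np.array(p["world_to_cam"]);c=T[:3,:3]@np.array(X)+T[:3,3];s=np.array([c[0]/-c[2],-c[1]/-c[2]])
    s=s*(1+p["k1"]*(s@s));K=np.array(p["mtx"]);return [K[0,0]*s[0]+K[0,2],K[1,1]*s[1]+K[1,2]]
def save(p,n): cv2.imwrite("pics/"+n,cv2.cvtColor(p["color"],cv2.COLOR_RGB2BGR))
E
python3 - <<'E'
from h import *
np.set_printoptions(precision=4,suppress=True)
s=sense();print(s)
P={n:capture(n) for n in("scene","top")}
for n,p in P.items():
    save(p,n+"0.png");T=np.array(p["world_to_cam"]);print(n,-T[:3,:3].T@T[:3,3],p["k1"],p["mtx"][0][0])
Z=dict(red_carrier_center=.062,chip_center=.0775,knob=.106,grey_carrier_a_center=.062,base=.012,blue_tray_center=.02,jar_center=.05,gel_box_center=.02,screwdriver_grip=.01,carousel=.048,cover=.088)
for l,z in Z.items():
    for n,p in P.items():
        for d in search_frame(p,l)[:4]: print(l,n,np.round(d["centre"],1),round(d["conf"],2),atz(p,d["centre"],z))
E
```

```text
pics
{'time_s': 0.0, 'joints': array([ 84.9466,  22.0926,   0.3764,  -0.0285, -68.4102, -14.818 ]), 'joint_velocities': array([ 0.0552, -0.0431, -0.1135,  0.0778,  0.043 ,  0.0165]), 'effort': array([ -0.0011, -39.0663,  18.7406,   4.2198,   0.0109,  -0.0002]), 'tcp_pos': array([0.2122, 0.5872, 0.2214]), 'ee_rot': array([[ 0.9404, -0.3401, -0.0007],
       [-0.3401, -0.9404, -0.0022],
       [ 0.0001,  0.0023, -1.    ]]), 'wrist_force': array([0.4681, 0.7806, 0.5229]), 'moment': array([ 0.0337,  0.0064, -0.0354]), 'gripper_force': 0.0, 'gripper_width': 0.9966410072892097}
scene [ 1.1729 -0.7728  0.8692] -0.08523987911618784 366.0364580317334
top [ 0.3539 -0.0254  1.2372] -0.10005682165024408 392.24342497350796
red_carrier_center scene [241.  217.2] 0.74 [ 0.5498 -0.0783  0.062 ]
red_carrier_center top [277.4 187.2] 0.61 [ 0.5427 -0.0716  0.062 ]
knob scene [246.7 216.6] 0.65 [ 0.5956 -0.1022  0.106 ]
knob top [275.8 185.1] 0.95 [ 0.5417 -0.0651  0.106 ]
grey_carrier_a_center scene [254.  228.9] 0.19 [ 0.62   -0.0943  0.062 ]
base scene [114.5 266.7] 0.75 [ 0.3689 -0.4688  0.012 ]
bas
[... 205 characters left out ...]
7.9] 0.76 [ 0.368  -0.4662  0.02  ]
jar_center scene [177.8 292.1] 0.84 [ 0.617  -0.4181  0.05  ]
jar_center top [279.2 176.4] 0.73 [ 0.5784 -0.077   0.05  ]
jar_center top [383.1 171.9] 0.69 [ 0.6005 -0.3997  0.05  ]
gel_box_center scene [112.1 266.7] 0.3 [ 0.3708 -0.4766  0.02  ]
gel_box_center top [101.9 230.4] 0.87 [0.3982 0.4772 0.02  ]
gel_box_center top [404.3 250.8] 0.71 [ 0.3591 -0.4708  0.02  ]
screwdriver_grip top [115.  179.5] 0.55 [0.5639 0.4513 0.01  ]
carousel scene [240.4 217.1] 0.85 [ 0.5371 -0.0672  0.048 ]
carousel top [276.7 186.7] 0.61 [ 0.5464 -0.0699  0.048 ]
cover scene [255.2 227.8] 0.67 [ 0.6375 -0.1098  0.088 ]
cover top [291.9 158.7] 0.86 [ 0.6262 -0.1126  0.088 ]
```

```bash
python3 - <<'E'
import cv2
a=cv2.imread("pics/top0.png")[115:260,200:365];cv2.imwrite("pics/t0c.png",cv2.resize(a,None,fx=4,fy=4,interpolation=2))
a=cv2.imread("pics/scene0.png")[150:310,150:350];cv2.imwrite("pics/s0c.png",cv2.resize(a,None,fx=3.6,fy=3.6,interpolation=2))
E
```

```text
(no output)
```

View pics/t0c.png

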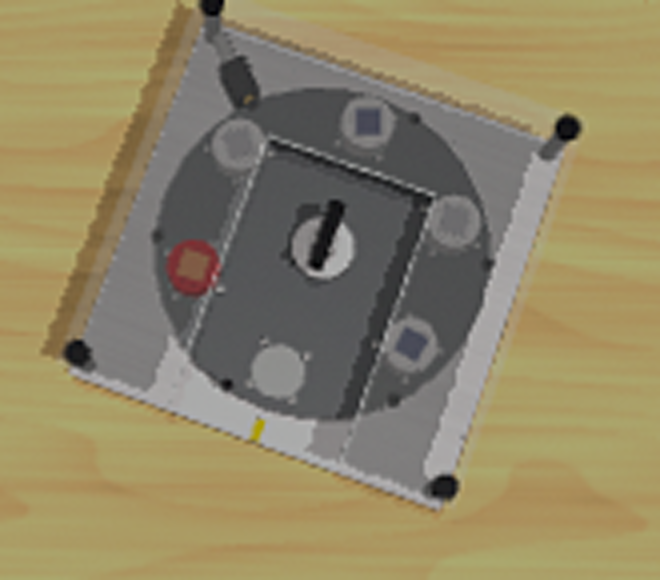

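View pics/s0c.png

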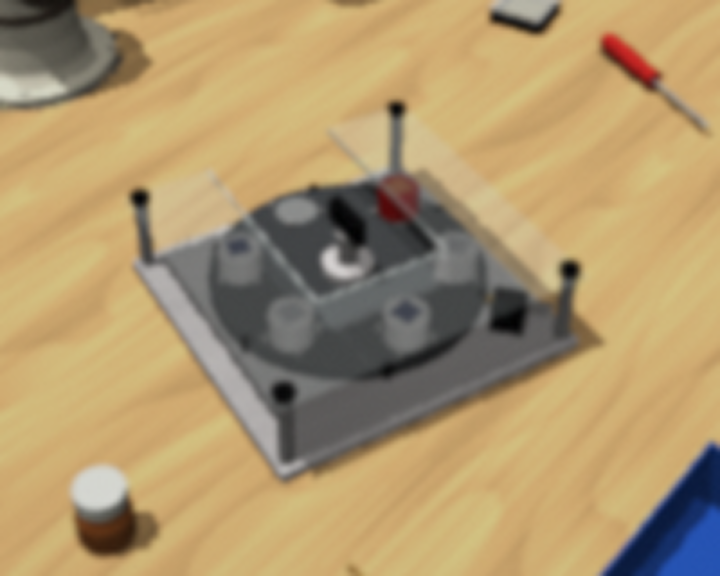

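The top view shows red at crop (193,267), one stop clockwise of the empty seat (277,370), so the disc must turn +60° counter-clockwise. The knob bar is at (327,236) and points roughly at the opening. The scene view agrees: red (398,197), pad (297,210), bar (347,218).

```bash
cat > fit.py <<'E'
from h import *
from scipy.optimize import least_squares
np.set_printoptions(precision=4,suppress=True)
P={n:capture(n) for n in("scene","top")}
t=lambda c,r:np.array([c/4+200-.375,r/4+115-.375]); s=lambda c,r:np.array([c/3.6+150-.36,r/3.6+150-.36])
# (angle deg from opening dir ccw, z, top px, scene px)
O=[(0,100,.048,t(277,370),s(297,210)),(-60,100,.077,t(193,265),s(399,182)),(-120,100,.076,t(238,142),s(455,243)),(180,100,.076,t(368,121),s(407,308)),
 (120,100,.076,t(455,220),s(291,311)),(60,100,.076,t(410,342),s(239,246)),(0,0,.119,t(327,234),s(346,213))]
def X(q,a,r,z): b=q[2]+np.radians(a);return np.array([q[0]+r/1000*np.cos(b),q[1]+r/1000*np.sin(b),z])
for use in("top","scene","both"):
    def f(q): return np.concatenate([np.array(proj(P[n],X(q,a,r,z+(q[3] if use=="both" else 0))))-px for a,r,z,u,v in O for n,px in(("top",u),("scene",v)) if use in(n,"both")])
    R=least_squares(f,[.56,-.08,np.radians(195),0],loss="soft_l1");q=R.x;print(use,q[:2],np.degrees(q[2]),q[3]);print(f(q).reshape(-1,2).round(1).tolist())
    print(" opening",X(q,0,100,.062))
for o in O: print(o[0],tri([ray(P["top"],o[3]),ray(P["scene"],o[4])]))
for n,a,b in(("knobends",t(335,203),t(318,268)),):
    A,B=atz(P["top"],a,.119),atz(P["top"],b,.119);print(A,B,(A+B)/2,np.degrees(np.arctan2(*(B-A)[1::-1])))
print(atz(P["top"],t(258,430),.012))
E
python3 fit.py
```

```text
top [ 0.5773 -0.0799] 161.20188862664273 0.0
[[0.2, 0.1], [-0.1, -0.2], [0.2, 0.3], [-0.1, 0.1], [-0.3, -0.0], [0.1, 0.4], [-0.1, -0.7]]
 opening [ 0.4827 -0.0477  0.062 ]
scene [ 0.575  -0.0807] 161.56314993277195 0.0
[[-0.4, -0.3], [-0.3, 0.7], [0.4, 0.1], [-0.1, 0.4], [0.1, -0.0], [-0.1, -0.1], [0.4, -1.3]]
 opening [ 0.4801 -0.0491  0.062 ]
both [ 0.5764 -0.0805] 161.32755542572625 0.0008469409371617134
[[0.4, 0.4], [0.0, -0.4], [0.1, 0.2], [0.2, 0.7], [0.3, 0.6], [0.8, 0.2], [0.1, 0.3], [0.2, 0.5], [-0.0, 0.2], [0.3, -0.1], [0.4, 0.6], [0.2, -0.2], [0.1, -0.5], [0.8, -1.3]]
 opening [ 0.4817 -0.0485  0.062 ]
0 [ 0.4823 -0.0479  0.0472]
-60 [0.5564 0.0175 0.081 ]
-120 [ 0.6512 -0.0151  0.0783]
180 [ 0.671  -0.1125  0.0789]
120 [ 0.5961 -0.1791  0.077 ]
60 [ 0.5021 -0.1464  0.0766]
0 [ 0.5752 -0.0813  0.1143]
[ 0.5983 -0.0857  0.119 ] [ 0.55  -0.074  0.119] [ 0.5741 -0.0799  0.119 ] 166.4865921426824
[ 0.4394 -0.0341  0.012 ]
```

```bash
python3 - <<'E'
from h import *
np.set_printoptions(precision=4,suppress=True)
for n in("top","scene"):
    p=capture(n)
    for d in regions_of(p,"knob")[:1]:
        m=d["region"]; g=p["color"].max(2); k=m&(g<40)
        for mm in(m,k):
            v,u=np.nonzero(mm)
            W=np.array([atz(p,(a,b),.119 if n=="top" else .106) for a,b in zip(u,v)])[:,:2];c=W.mean(0);w,V=np.linalg.eigh(np.cov(W.T));print(n,len(u),c,np.degrees(np.arctan2(V[1,1],V[0,1]))%180,np.sqrt(w))
E
python3 -m pendant '[{"x":0.1,"y":-0.2,"claw":0.5},{"x":0.2,"y":-0.4,"claw":0.5},{"x":0.3,"y":-0.6,"claw":0.5},{"x":0.4,"y":-0.75,"claw":0.5},{"x":0.5,"y":-0.9,"claw":0.5},{"x":0.55,"y":-1,"claw":0.5},{"x":0.55,"y":-1,"claw":0.5},{"x":0.55,"y":-1,"claw":0.5}]'; python3 -c "
from station import *;print(sense()['joints'])"
```

```text
top 10963 [ 0.5654 -0.0779] 165.10890405320447 [0.0878 0.089 ]
top 179 [ 0.5753 -0.0839] 147.23881051193413 [0.1031 0.1062]
scene 1015 [ 0.5905 -0.1076] 156.21112699777672 [0.0329 0.0529]
scene 118 [ 0.6207 -0.1078] 146.15103053710308 [0.017  0.0821]
[ 8.49485502e+01  2.20414690e+01  4.50135778e-01 -5.72360957e-04
 -6.84106550e+01 -1.48159793e+01]$[0]: bad value
```

```bash
python3 - <<'E'
from h import *
np.set_printoptions(precision=4,suppress=True)
p=capture("top"); g=p["color"].max(2).astype(int)
c0=np.array(proj(p,(.5762,-.080,.119)));vv,uu=np.mgrid[0:384,0:512];near=np.hypot(uu-c0[0],vv-c0[1])<11
for th in(25,35,45):
    v,u=np.nonzero(near&(g<th))
    if len(u)>5:
        W=np.array([atz(p,(a,b),.119) for a,b in zip(u,v)])[:,:2];w,V=np.linalg.eigh(np.cov(W.T));print(th,len(u),W.mean(0),np.degrees(np.arctan2(V[1,1],V[0,1]))%180,np.sqrt(12*w))
E
python3 -m pendant '[{"x":0.1,"y":-0.2,"z":0,"rx":0,"ry":0,"rz":0,"claw":0.5},{"x":0.2,"y":-0.4,"z":0,"rx":0,"ry":0,"rz":0,"claw":0.5},{"x":0.3,"y":-0.6,"z":0,"rx":0,"ry":0,"rz":0,"claw":0.5},{"x":0.4,"y":-0.75,"z":0,"rx":0,"ry":0,"rz":0,"claw":0.5},{"x":0.5,"y":-0.9,"z":0,"rx":0,"ry":0,"rz":0,"claw":0.5},{"x":0.55,"y":-1,"z":0,"rx":0,"ry":0,"rz":0,"claw":0.5},{"x":0.55,"y":-1,"z":0,"rx":0,"ry":0,"rz":0,"claw":0.5},{"x":0.55,"y":-1,"z":0,"rx":0,"ry":0,"rz":0,"claw":0.5}]'; python3 -c "
from station import *;print(sense()['joints'])"
```

```text
25 30 [ 0.5794 -0.0817] 161.55885301498472 [0.009  0.0522]
35 54 [ 0.5765 -0.0804] 161.29159472464002 [0.0092 0.0525]
45 60 [ 0.577 -0.08 ] 161.88402903445737 [0.0102 0.0519]
time_s: 2.55
tcp_pos: [0.3499, 0.3383, 0.2228]
ee_rot: [[0.94, -0.34, 0.0], [-0.34, -0.94, 0.001], [0.0, -0.001, -1.0]]
wrist_force: [0.4, -0.3, 1.0]
gripper_width: 0.499
gripper_force: 0.0
[ 6.32010411e+01  8.44660286e+00 -1.83474354e+01 -3.46363324e-04
 -6.31581912e+01  6.93074164e+00]
```

```bash
python3 -m pendant '[{"x":0.1,"y":-0.2,"z":0,"rx":0,"ry":0,"rz":0,"claw":0.5},{"x":0.2,"y":-0.4,"z":0,"rx":0,"ry":0,"rz":0,"claw":0.5},{"x":0.3,"y":-0.6,"z":0,"rx":0,"ry":0,"rz":0,"claw":0.5},{"x":0.4,"y":-0.75,"z":0,"rx":0,"ry":0,"rz":0,"claw":0.5},{"x":0.5,"y":-0.9,"z":0,"rx":0,"ry":0,"rz":0.008,"claw":0.5},{"x":0.55,"y":-1,"z":0,"rx":0,"ry":0,"rz":0.008,"claw":0.5},{"x":0.55,"y":-1,"z":0,"rx":0,"ry":0,"rz":0.008,"claw":0.5},{"x":0.55,"y":-1,"z":0,"rx":0,"ry":0,"rz":0.008,"claw":0.5}]'
python3 -m pendant '[{"x":0.1,"y":-0.2,"z":0,"rx":0,"ry":0,"rz":0,"claw":0.5},{"x":0.2,"y":-0.4,"z":0,"rx":0,"ry":0,"rz":0,"claw":0.5},{"x":0.3,"y":-0.6,"z":0,"rx":0,"ry":0,"rz":0,"claw":0.5},{"x":0.357,"y":-0.674,"z":0,"rx":0,"ry":0,"rz":0,"claw":0.5},{"x":0.357,"y":-0.674,"z":0,"rx":0,"ry":0,"rz":0,"claw":0.5},{"x":0.357,"y":-0.674,"z":0,"rx":0,"ry":0,"rz":0,"claw":0.5},{"x":0.357,"y":-0.674,"z":0,"rx":0,"ry":0,"rz":0,"claw":0.5},{"x":0.357,"y":-0.674,"z":0,"rx":0,"ry":0,"rz":0,"claw":0.5}]'
```

```text
time_s: 3.55
tcp_pos: [0.4873, 0.0888, 0.2224]
ee_rot: [[0.949, -0.315, -0.0], [-0.315, -0.949, 0.0], [-0.0, -0.0, -1.0]]
wrist_force: [0.5, 0.4, -0.5]
gripper_width: 0.497
gripper_force: 0.0
time_s: 4.55
tcp_pos: [0.5764, -0.0798, 0.2229]
ee_rot: [[0.949, -0.315, 0.0], [-0.315, -0.949, 0.0], [0.0, -0.0, -1.0]]
wrist_force: [-0.5, -0.3, 0.4]
gripper_width: 0.502
gripper_force: 0.0
```

```bash
python3 -m pendant '[{"x":0,"y":0,"z":-0.1,"rx":0,"ry":0,"rz":0,"claw":0.5},{"x":0,"y":0,"z":-0.2,"rx":0,"ry":0,"rz":0,"claw":0.5},{"x":0,"y":0,"z":-0.3,"rx":0,"ry":0,"rz":0,"claw":0.5},{"x":0,"y":0,"z":-0.36,"rx":0,"ry":0,"rz":0,"claw":0.5},{"x":0,"y":0,"z":-0.42,"rx":0,"ry":0,"rz":0,"claw":0.5},{"x":0,"y":0,"z":-0.48,"rx":0,"ry":0,"rz":0,"claw":0.5},{"x":0,"y":0,"z":-0.5,"rx":0,"ry":0,"rz":0,"claw":0.5},{"x":0,"y":0,"z":-0.5,"rx":0,"ry":0,"rz":0,"claw":0.5}]'
python3 - <<'E'
from h import *
p=capture("scene");cv2.imwrite("pics/s1.png",cv2.resize(cv2.cvtColor(p["color"],cv2.COLOR_RGB2BGR)[140:300,150:350],None,fx=3.6,fy=3.6,interpolation=2))
E
```

```text
time_s: 5.55
tcp_pos: [0.5767, -0.0808, 0.0974]
ee_rot: [[0.949, -0.316, -0.0], [-0.316, -0.949, -0.0], [-0.0, 0.0, -1.0]]
wrist_force: [-0.2, 0.7, 0.7]
gripper_width: 0.5
gripper_force: 0.0
```

View pics/s1.png

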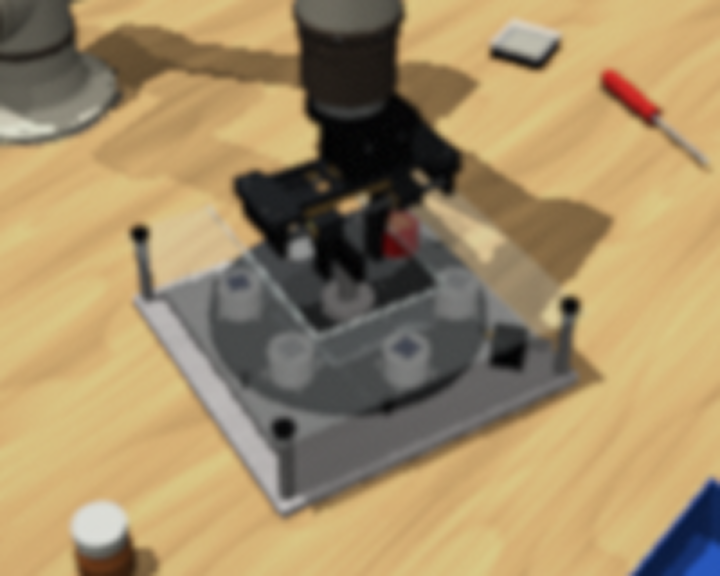

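The fingers at crop (325,235) and (378,225) straddle the bar at (345,250), and red is still at (400,235). I'll close on the bar.

```bash
python3 -m pendant '[{"x":0,"y":0,"z":0,"rx":0,"ry":0,"rz":0,"claw":0.2},{"x":0,"y":0,"z":0,"rx":0,"ry":0,"rz":0,"claw":0.1},{"x":0,"y":0,"z":0,"rx":0,"ry":0,"rz":0,"claw":0.05},{"x":0,"y":0,"z":0,"rx":0,"ry":0,"rz":0,"claw":0.05},{"x":0,"y":0,"z":0,"rx":0,"ry":0,"rz":0,"claw":0.05},{"x":0,"y":0,"z":0,"rx":0,"ry":0,"rz":0,"claw":0.05},{"x":0,"y":0,"z":0,"rx":0,"ry":0,"rz":0,"claw":0.05},{"x":0,"y":0,"z":0,"rx":0,"ry":0,"rz":0,"claw":0.05}]'
```

```text
time_s: 6.6
tcp_pos: [0.5766, -0.0808, 0.0977]
ee_rot: [[0.949, -0.316, 0.0], [-0.316, -0.949, -0.0], [0.0, 0.0, -1.0]]
wrist_force: [-0.9, -1.3, 2.2]
gripper_width: 0.134
gripper_force: 30.1
```

```bash
python3 -m pendant '[{"x":0,"y":0,"z":0,"rx":0,"ry":0,"rz":0.01,"claw":0.05},{"x":0,"y":0,"z":0,"rx":0,"ry":0,"rz":0.03,"claw":0.05},{"x":0,"y":0,"z":0,"rx":0,"ry":0,"rz":0.05,"claw":0.05},{"x":0,"y":0,"z":0,"rx":0,"ry":0,"rz":0.07,"claw":0.05},{"x":0,"y":0,"z":0,"rx":0,"ry":0,"rz":0.09,"claw":0.05},{"x":0,"y":0,"z":0,"rx":0,"ry":0,"rz":0.11,"claw":0.05},{"x":0,"y":0,"z":0,"rx":0,"ry":0,"rz":0.13,"claw":0.05},{"x":0,"y":0,"z":0,"rx":0,"ry":0,"rz":0.15,"claw":0.05}]'
python3 -m pendant '[{"x":0,"y":0,"z":0,"rx":0,"ry":0,"rz":0.02,"claw":0.05},{"x":0,"y":0,"z":0,"rx":0,"ry":0,"rz":0.045,"claw":0.05},{"x":0,"y":0,"z":0,"rx":0,"ry":0,"rz":0.07,"claw":0.05},{"x":0,"y":0,"z":0,"rx":0,"ry":0,"rz":0.095,"claw":0.05},{"x":0,"y":0,"z":0,"rx":0,"ry":0,"rz":0.12,"claw":0.05},{"x":0,"y":0,"z":0,"rx":0,"ry":0,"rz":0.145,"claw":0.05},{"x":0,"y":0,"z":0,"rx":0,"ry":0,"rz":0.165,"claw":0.05},{"x":0,"y":0,"z":0,"rx":0,"ry":0,"rz":0.18,"claw":0.05}]'
```

```text
time_s: 7.6
tcp_pos: [0.5767, -0.08, 0.0977]
ee_rot: [[0.988, 0.152, 0.0], [0.152, -0.988, 0.001], [0.001, -0.001, -1.0]]
wrist_force: [-0.9, 2.6, 2.8]
gripper_width: 0.137
gripper_force: 30.1
time_s: 8.6
tcp_pos: [0.5764, -0.0792, 0.0977]
ee_rot: [[0.753, 0.658, -0.0], [0.658, -0.753, 0.002], [0.001, -0.002, -1.0]]
wrist_force: [-1.3, 6.9, 3.9]
gripper_width: 0.138
gripper_force: 30.1
```

```bash
python3 -m pendant '[{"x":0,"y":0,"z":0,"rx":0,"ry":0,"rz":0,"claw":0.05},{"x":0,"y":0,"z":0,"rx":0,"ry":0,"rz":0,"claw":0.05},{"x":0,"y":0,"z":0,"rx":0,"ry":0,"rz":0,"claw":0.3},{"x":0,"y":0,"z":0,"rx":0,"ry":0,"rz":0,"claw":0.5},{"x":0,"y":0,"z":0,"rx":0,"ry":0,"rz":0,"claw":0.5},{"x":0,"y":0,"z":0.1,"rx":0,"ry":0,"rz":0,"claw":0.5},{"x":0,"y":0,"z":0.2,"rx":0,"ry":0,"rz":0,"claw":0.5},{"x":0,"y":0,"z":0.35,"rx":0,"ry":0,"rz":0,"claw":0.5}]'
python3 -m pendant '[{"x":0.1,"y":-0.1,"z":0.2,"rx":0,"ry":0,"rz":-0.055,"claw":0.65},{"x":0.2,"y":-0.25,"z":0.2,"rx":0,"ry":0,"rz":-0.11,"claw":0.65},{"x":0.3,"y":-0.45,"z":0.2,"rx":0,"ry":0,"rz":-0.165,"claw":0.65},{"x":0.4,"y":-0.65,"z":0.2,"rx":0,"ry":0,"rz":-0.22,"claw":0.65},{"x":0.4,"y":-0.8,"z":0.2,"rx":0,"ry":0,"rz":-0.275,"claw":0.65},{"x":0.4,"y":-0.9,"z":0.2,"rx":0,"ry":0,"rz":-0.331,"claw":0.65},{"x":0.4,"y":-0.9,"z":0.2,"rx":0,"ry":0,"rz":-0.331,"claw":0.65},{"x":0.4,"y":-0.9,"z":0.2,"rx":0,"ry":0,"rz":-0.331,"claw":0.65}]'
python3 - <<'E'
from h import *
P={n:capture(n) for n in("top","scene")};np.set_printoptions(precision=4,suppress=True)
b=lambda p:cv2.cvtColor(p["color"],cv2.COLOR_RGB2BGR)
cv2.imwrite("pics/t2.png",cv2.resize(b(P["top"])[115:260,200:365],None,fx=4,fy=4,interpolation=2));cv2.imwrite("pics/s2.png",cv2.resize(b(P["scene"])[140:300,150:350],None,fx=3.6,fy=3.6,interpolation=2))
for l in("red_carrier_center","chip_center"):
  for n,p in P.items():
    for d in search_frame(p,l)[:2]: print(l,n,d["centre"],d["conf"],atz(p,d["centre"],.077))
p=P["top"];c=p["color"].astype(int);m=(c[...,0]>90)&(c[...,0]-c[...,1]>60)&(c[...,0]-c[...,2]>50);vv,uu=np.mgrid[0:384,0:512];c0=proj(p,(.4817,-.0483,.077));m&=np.hypot(uu-c0[0],vv-c0[1])<12
v,u=np.nonzero(m);print(m.sum(),u.mean(),v.mean(),atz(p,(u.mean(),v.mean()),.076),c0)
E
```

```text
time_s: 9.6
tcp_pos: [0.5759, -0.0809, 0.1848]
ee_rot: [[0.755, 0.655, -0.003], [0.655, -0.755, -0.0], [-0.002, -0.002, -1.0]]
wrist_force: [0.4, -0.6, -0.1]
gripper_width: 0.496
gripper_force: 0.0
time_s: 10.6
tcp_pos: [0.6765, -0.3054, 0.2347]
ee_rot: [[0.948, -0.318, -0.001], [-0.318, -0.948, 0.0], [-0.001, -0.0, -1.0]]
wrist_force: [0.6, 0.3, 0.7]
gripper_width: 0.648
gripper_force: 0.0
chip_center top [268.5, 204.0] 0.44 [ 0.4891 -0.0454  0.077 ]
84 267.07142857142856 206.02380952380952 [ 0.483  -0.0413  0.076 ] [np.float64(269.42702425150196), np.float64(206.48486372726924)]
```

View pics/t2.png

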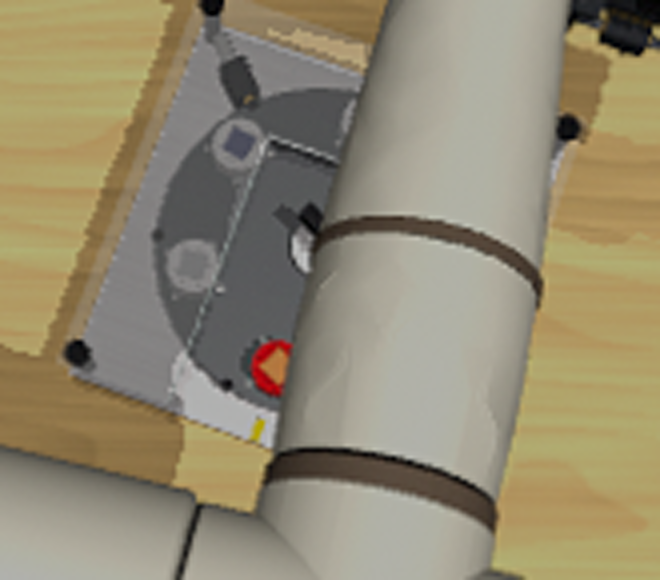

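View pics/s2.png

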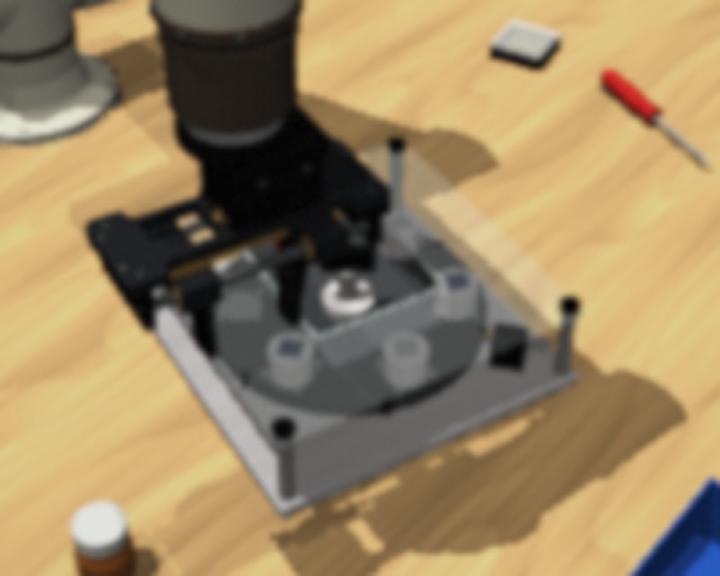

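The carousel clicked one stop: red with its chip is at the opening, crop (275,367), and the greys are in their seats. Next I'll move above the opening.

```bash
python3 -m pendant '[{"x":-0.13,"y":0.16,"z":0,"rx":0,"ry":0,"rz":0.0,"claw":0.65},{"x":-0.26,"y":0.33,"z":0,"rx":0,"ry":0,"rz":0,"claw":0.65},{"x":-0.39,"y":0.5,"z":-0.05,"rx":0,"ry":0,"rz":0,"claw":0.65},{"x":-0.52,"y":0.67,"z":-0.1,"rx":0,"ry":0,"rz":0,"claw":0.65},{"x":-0.65,"y":0.84,"z":-0.15,"rx":0,"ry":0,"rz":0,"claw":0.65},{"x":-0.778,"y":1,"z":-0.2,"rx":0,"ry":0,"rz":0,"claw":0.65},{"x":-0.778,"y":1,"z":-0.2,"rx":0,"ry":0,"rz":0,"claw":0.65},{"x":-0.778,"y":1,"z":-0.2,"rx":0,"ry":0,"rz":0,"claw":0.65}]'
python3 -m pendant '[{"x":0,"y":0.028,"z":0,"rx":0,"ry":0,"rz":0,"claw":0.65},{"x":0,"y":0.028,"z":-0.05,"rx":0,"ry":0,"rz":0,"claw":0.65},{"x":0,"y":0.028,"z":-0.13,"rx":0,"ry":0,"rz":0,"claw":0.65},{"x":0,"y":0.028,"z":-0.21,"rx":0,"ry":0,"rz":0,"claw":0.65},{"x":0,"y":0.028,"z":-0.28,"rx":0,"ry":0,"rz":0,"claw":0.65},{"x":0,"y":0.028,"z":-0.34,"rx":0,"ry":0,"rz":0,"claw":0.65},{"x":0,"y":0.028,"z":-0.36,"rx":0,"ry":0,"rz":0,"claw":0.65},{"x":0,"y":0.028,"z":-0.36,"rx":0,"ry":0,"rz":0,"claw":0.65}]'
python3 - <<'E'
from h import *
P={n:capture(n) for n in("top","scene")}
b=lambda p:cv2.cvtColor(p["color"],cv2.COLOR_RGB2BGR)
cv2.imwrite("pics/s3.png",cv2.resize(np.hstack([b(P["scene"])[160:260,170:300],b(P["top"])[150:250,210:340]]),None,fx=3,fy=3,interpolation=2))
E
```

```text
time_s: 11.9
tcp_pos: [0.4829, -0.0554, 0.1859]
ee_rot: [[0.948, -0.318, 0.002], [-0.318, -0.948, -0.0], [0.002, -0.001, -1.0]]
wrist_force: [0.2, -0.7, 0.5]
gripper_width: 0.65
gripper_force: 0.0
time_s: 12.9
tcp_pos: [0.4821, -0.049, 0.0945]
ee_rot: [[0.948, -0.32, -0.001], [-0.32, -0.948, -0.0], [-0.001, 0.001, -1.0]]
wrist_force: [0.1, 0.2, 0.2]
gripper_width: 0.646
gripper_force: 0.0
```

View pics/s3.png

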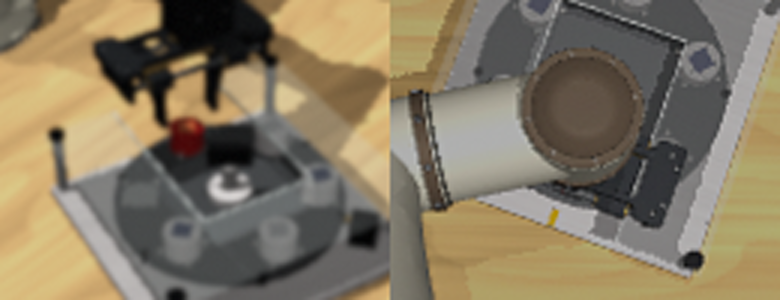

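The fingers at (158,105) and (212,95) straddle the red carrier at (187,135). I'll lower slowly over it.

```bash
python3 -m pendant '[{"x":0,"y":0,"z":-0.03,"rx":0,"ry":0,"rz":0,"claw":0.65},{"x":0,"y":0,"z":-0.06,"rx":0,"ry":0,"rz":0,"claw":0.65},{"x":0,"y":0,"z":-0.09,"rx":0,"ry":0,"rz":0,"claw":0.65},{"x":0,"y":0,"z":-0.11,"rx":0,"ry":0,"rz":0,"claw":0.65},{"x":0,"y":0,"z":-0.13,"rx":0,"ry":0,"rz":0,"claw":0.65},{"x":0,"y":0,"z":-0.15,"rx":0,"ry":0,"rz":0,"claw":0.65},{"x":0,"y":0,"z":-0.16,"rx":0,"ry":0,"rz":0,"claw":0.65},{"x":0,"y":0,"z":-0.16,"rx":0,"ry":0,"rz":0,"claw":0.65}]'
```

```text
time_s: 14.0
tcp_pos: [0.4821, -0.0487, 0.0549]
ee_rot: [[0.948, -0.319, -0.0], [-0.319, -0.948, -0.0], [-0.0, 0.0, -1.0]]
wrist_force: [-1.3, 0.3, -0.2]
gripper_width: 0.65
gripper_force: 0.0
```

```bash
python3 -c "
from h import *
np.set_printoptions(precision=4,suppress=True)
s=sense();print(s['tcp_pos'],s['wrist_force'])
p=capture('scene');c=p['color'].astype(int)
m=(c[...,0]-c[...,1]>50)&(c[...,0]-c[...,2]>50);m[:190]=0;m[230:]=0;m[:,:210]=0;m[:,260:]=0
v,u=np.nonzero(m);print(m.sum(),u.mean(),v.mean(),atz(p,(u.mean(),v.mean()),.066),proj(p,(.482,-.0485,.064)))"
```

```text
[ 0.4821 -0.0487  0.0549] [-1.2515  0.2864 -0.2276]
99 231.67676767676767 204.4747474747475 [ 0.4833 -0.0521  0.066 ] [np.float64(232.1072610461417), np.float64(204.27539568903927)]
```

```bash
python3 -m pendant '[{"x":0,"y":0,"z":0,"rx":0,"ry":0,"rz":0,"claw":0.6},{"x":0,"y":0,"z":0,"rx":0,"ry":0,"rz":0,"claw":0.55},{"x":0,"y":0,"z":0,"rx":0,"ry":0,"rz":0,"claw":0.51},{"x":0,"y":0,"z":0,"rx":0,"ry":0,"rz":0,"claw":0.49},{"x":0,"y":0,"z":0,"rx":0,"ry":0,"rz":0,"claw":0.47},{"x":0,"y":0,"z":0,"rx":0,"ry":0,"rz":0,"claw":0.45},{"x":0,"y":0,"z":0,"rx":0,"ry":0,"rz":0,"claw":0.4},{"x":0,"y":0,"z":0,"rx":0,"ry":0,"rz":0,"claw":0.35}]'
python3 -m pendant '[{"x":0,"y":0,"z":0,"rx":0,"ry":0,"rz":0,"claw":0.35},{"x":0,"y":0,"z":0,"rx":0,"ry":0,"rz":0,"claw":0.35},{"x":0,"y":0,"z":0.005,"rx":0,"ry":0,"rz":0,"claw":0.35},{"x":0,"y":0,"z":0.01,"rx":0,"ry":0,"rz":0,"claw":0.35},{"x":0,"y":0,"z":0.02,"rx":0,"ry":0,"rz":0,"claw":0.35},{"x":0,"y":0,"z":0.035,"rx":0,"ry":0,"rz":0,"claw":0.35},{"x":0,"y":0,"z":0.05,"rx":0,"ry":0,"rz":0,"claw":0.35},{"x":0,"y":0,"z":0.06,"rx":0,"ry":0,"rz":0,"claw":0.35}]'
```

```text
time_s: 15.05
tcp_pos: [0.4821, -0.0487, 0.0551]
ee_rot: [[0.948, -0.319, -0.0], [-0.319, -0.948, -0.0], [-0.0, 0.0, -1.0]]
wrist_force: [0.0, 0.6, 0.2]
gripper_width: 0.453
gripper_force: 30.0
time_s: 16.05
tcp_pos: [0.4823, -0.0487, 0.0705]
ee_rot: [[0.948, -0.319, 0.001], [-0.319, -0.948, 0.0], [0.0, -0.0, -1.0]]
wrist_force: [0.1, -0.1, -0.4]
gripper_width: 0.447
gripper_force: 30.0
```

```bash
python3 -m pendant '[{"x":0,"y":0,"z":0.02,"rx":0,"ry":0,"rz":0,"claw":0.35},{"x":0,"y":0,"z":0.045,"rx":0,"ry":0,"rz":0,"claw":0.35},{"x":0,"y":0,"z":0.075,"rx":0,"ry":0,"rz":0,"claw":0.35},{"x":0,"y":0,"z":0.105,"rx":0,"ry":0,"rz":0,"claw":0.35},{"x":0,"y":0,"z":0.135,"rx":0,"ry":0,"rz":0,"claw":0.35},{"x":0,"y":0,"z":0.165,"rx":0,"ry":0,"rz":0,"claw":0.35},{"x":0,"y":0,"z":0.19,"rx":0,"ry":0,"rz":0,"claw":0.35},{"x":0,"y":0,"z":0.21,"rx":0,"ry":0,"rz":0,"claw":0.35}]'
python3 -m pendant '[{"x":0,"y":0,"z":0.03,"rx":0,"ry":0,"rz":0,"claw":0.35},{"x":0,"y":0,"z":0.065,"rx":0,"ry":0,"rz":0,"claw":0.35},{"x":0,"y":0,"z":0.105,"rx":0,"ry":0,"rz":0,"claw":0.35},{"x":0,"y":0,"z":0.145,"rx":0,"ry":0,"rz":0,"claw":0.35},{"x":0,"y":0,"z":0.18,"rx":0,"ry":0,"rz":0,"claw":0.35},{"x":0,"y":0,"z":0.205,"rx":0,"ry":0,"rz":0,"claw":0.35},{"x":0,"y":0,"z":0.22,"rx":0,"ry":0,"rz":0,"claw":0.35},{"x":0,"y":0,"z":0.22,"rx":0,"ry":0,"rz":0,"claw":0.35}]'
python3 - <<'E'
from h import *
p=capture("scene");c=p["color"].astype(int)
cv2.imwrite("pics/s4.png",cv2.resize(cv2.cvtColor(p["color"],cv2.COLOR_RGB2BGR)[110:270,150:330],None,fx=3.6,fy=3.6,interpolation=2))
print(sense()["tcp_pos"],proj(p,(.482,-.0485,.177)))
E
```

```text
time_s: 17.05
tcp_pos: [0.4822, -0.0487, 0.123]
ee_rot: [[0.948, -0.319, 0.0], [-0.319, -0.948, 0.0], [0.0, -0.0, -1.0]]
wrist_force: [-0.8, -0.8, -1.6]
gripper_width: 0.453
gripper_force: 30.0
time_s: 18.05
tcp_pos: [0.4822, -0.0487, 0.1777]
ee_rot: [[0.948, -0.319, 0.0], [-0.319, -0.948, 0.0], [0.0, -0.0, -1.0]]
wrist_force: [-0.1, -0.4, -1.7]
gripper_width: 0.451
gripper_force: 30.0
[ 0.48198405 -0.04872094  0.17739351] [np.float64(231.25887625899983), np.float64(177.75809405608263)]
```

View pics/s4.png

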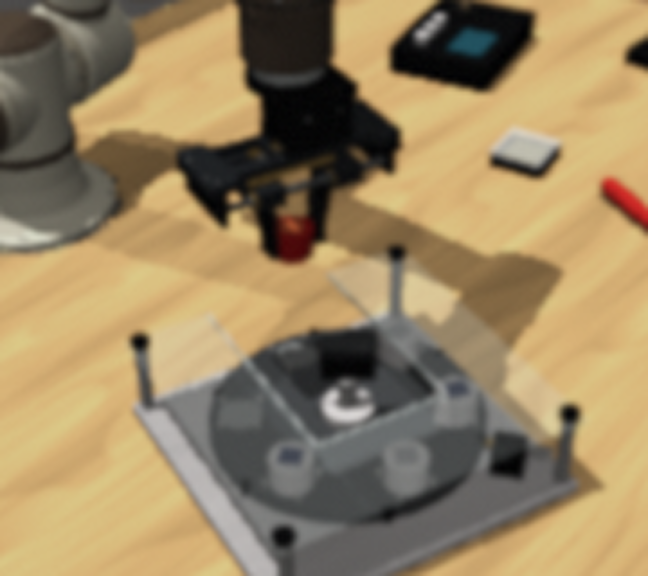

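The carrier is held level with its chip at crop (295,240), which matches a centre height of about 0.18 m.

```bash
python3 -m pendant '[{"x":0,"y":0,"z":0,"rx":0,"ry":0,"rz":0,"claw":0.35},{"x":0,"y":0,"z":0,"rx":0,"ry":0,"rz":0,"claw":0.35},{"x":0,"y":0,"z":0,"rx":0,"ry":0,"rz":0,"claw":0.35},{"x":0,"y":0,"z":0,"rx":0,"ry":0,"rz":0,"claw":0.35},{"x":0,"y":0,"z":0,"rx":0,"ry":0,"rz":0,"claw":0.35},{"x":0,"y":0,"z":0,"rx":0,"ry":0,"rz":0,"claw":0.35},{"x":0,"y":0,"z":0,"rx":0,"ry":0,"rz":0,"claw":0.35},{"x":0,"y":0,"z":0,"rx":0,"ry":0,"rz":0,"claw":0.35}]' && python3 -c "
from station import *;print(finish_job())"
```

```text
time_s: 19.1
tcp_pos: [0.4822, -0.0487, 0.1775]
ee_rot: [[0.948, -0.319, 0.0], [-0.319, -0.948, -0.0], [0.0, 0.0, -1.0]]
wrist_force: [0.4, 0.2, -0.5]
gripper_width: 0.45
gripper_force: 30.0
the job is handed in; nothing more can be done
None
```

I turned the carousel one stop counter-clockwise, lifted the red carrier out through the opening, and handed the job in at about 19 s with the carrier held level and still, its centre at about 0.18 m, and the chip in its pocket; the hand-in returned no verdict.

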